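# Weigh a stock tin on the bench scale

### The job

Weigh the short food tin on the bench scale. First slide the transport lock fully back to its end stop; then, with the pan empty, press the round key (on) and after it the square key (zero), set the tin down gently, upright, in the middle of the pan and let go of it, and last press the long bar key to record the weight. Press each key fully, one at a time, let it come up again, leave the tin on the pan, and leave the other things on the bench where they are.

Things in the scene. Friction and masses are not known exactly. Their poses are not given: they have to be found in the camera images.
- scale: bench scale, fixed; white body 240 (x) x 220 (y) mm, deck 45 high, turned up to 0.25 rad. Origin: centre of its underside, on the bench; x to its rear (away from the robot), y to its left, z up. Keys in a row at x = -85, y = -66, 0 and 66 mm; display housing 11 mm above the deck at x = -48 to -22, y = -85 to 25 mm; pan behind it; lock at the left rear
- pan_center (a point): centre of the top face of the square steel pan (130 x 130 mm, fixed, flat, 13 mm above the deck, 58 mm above the bench); at x = +50, y = -30 mm of the scale; axes as the scale's
- lock (a joint): transport lock of the scale, slide in m: 0 at the front (locked), 0.060 at the rear end stop (unlocked); grows as the grip moves along the scale's +x; starts between 0 and 0.02; friction about 1.5 N, stays where it is left
- lock_grip (a point): centre of the top of the lock's grip, a ribbed black block 20 long (x) x 14 wide (y), standing from the deck to 29 mm above it (foot 26 x 16 x 4 mm), at y = 85, x = 20 mm + joint value; axes as the scale's. Track from x = -6 to 102 mm, rails 2.5 and rear stop strip 4.5 mm high
- tin: the short food tin to weigh, closed upright cylinder 57 mm in diameter and 72 high, about 0.18 kg, loose on the bench to the right of the scale; it may have changed places with the taller drinks can. Origin: centre of its underside, z up
- drink_can: bystander: taller drinks can, 66 mm in diameter, 115 high, loose. Origin: centre of its underside
- flat_tin: bystander: flat oblong fish tin, 63 x 105 mm, 24 high, loose. Origin: centre of its underside
- timer: bystander: round dial timer, 66 mm in diameter, 40 high, loose. Origin: centre of its underside
- tape_roll: bystander: small roll of tape lying flat, 57 mm across, 19 high, loose. Origin: centre of its underside
- brush: bystander: scrubbing brush, 30 x 85 mm, 55 high, loose. Origin: centre of its underside
- round_key (a joint): black spring key of the scale, round, 32 mm in diameter: travel in m, 0 up, 0.006 fully down (pressed straight down; 1.5 N to start, 4.5 N fully down); springs back. The three keys are in any order in the row
- round_key_top (a point): centre of the top of the round key (20 mm above the deck when up, 15 mm above its white 50 x 56 mm surround); moves with the key; axes as the scale's
- square_key (a joint): black spring key of the scale, square, 29 x 29 mm: travel in m, 0 up, 0.006 fully down (pressed straight down; 1.5 N to start, 4.5 N fully down); springs back. The three keys are in any order in the row
- square_key_top (a point): centre of the top of the square key (20 mm above the deck when up, 15 mm above its white 50 x 56 mm surround); moves with the key; axes as the scale's
- bar_key (a joint): black spring key of the scale, a long bar, 16 (x) x 46 (y) mm: travel in m, 0 up, 0.006 fully down (pressed straight down; 1.5 N to start, 4.5 N fully down); springs back. The three keys are in any order in the row
- bar_key_top (a point): centre of the top of the bar key (20 mm above the deck when up, 15 mm above its white 50 x 56 mm surround); moves with the key; axes as the scale's

How it is judged:
By the outcome, as a careful person would: the job done as asked, in the order asked, and still so for the second after the job is handed in, with the robot touching nothing.
It also fails if it takes over 72 s, if anything falls off the work surface, if the arm or the gripper's body presses on something with over 40 N, if the wrist force passes 120 N, or if a joint passes its speed limit or range.

### The arm

A 6-joint arm with a two-finger parallel gripper is mounted at the origin on a cart in front of the work surface, level with it; the furniture and walls round the work are solid. World frame = base frame: x ahead of the robot, y to its left, z up, the work surface at z = 0. Lengths are in m, angles in rad, forces in N, time in s.
With the tool pointing down it reaches from about 0.35 to 0.8 m from the base axis. Payload 7.3 kg.
Tool frame: the origin (TCP) lies at the very end of the fingers, on their centre line; the grasp point (between the pads) lies arm.tcp_to_grasp behind it (arm.tcp_to_grasp is the distance from the TCP to the grasp point, in m); z points along the fingers, y is the line along which they close (so a half turn about z gives the same grasp; the last joint's range is limited). The gripper opens to 85 mm and grips with 20 to 120 N. Pads are 22 mm wide; open, the fingers measure 114 mm over their backs; the gripper's body (76 mm by 85 mm) begins 54 mm behind the grasp point. The pads swing forward as they close: fully open they stand 13 mm farther back than shut.
Start: joints at [0.97, 0.342, 1.524, -0, 1.275, -0.146], TCP at [0.231, 0.472, 0.205] pointing down, gripper open.
Joint ranges: [-2.53, 2.53], [-0.77, 2.02], [0.04, 2.7], [-1, 4.14], [0.28, 2.66], [-3.11, 3.11]. Speed limits (rad/s): [2.57, 2.57, 3.14, 3.14, 3.14, 3.14].

### API

Orientations are given as [roll, pitch, yaw] about the fixed x, y, z axes, in that order (R = Rz(yaw) Ry(pitch) Rx(roll)).
In Python, from cell import arm gives the robot as it stands. The module is installed in compiled form; this text tells all that it offers.
- The arm moves only by the tool play_rows, never from a script. Its argument "deltas" is text: rows parted by semicolons, each of 7 numbers parted by spaces: the shift along the world's x, y, z as a fraction of full scale, then the turn, a rotation vector about the world's x, y, z as a fraction of full scale, then the opening, from -1 (shut) to 1 (fully open). A call has 1 to 5 rows; each row shifts and turns the commanded pose from where the row before left it; what a row does not reach is not made up. Full scale, the value 1, is 0.03 m for a shift and 0.12 rad for a turn. A row lasts 1/12 s, in which the tool goes at most 41.7 mm and 7.16 degrees, less where a joint would pass 70% of its speed; a pose out of reach is approached as far as the arm can. A call with a number of a shift or a turn outside -1 to 1 is refused whole. A call with a gripper value outside its range is refused whole. The fingers move at their own pace and stop on an object; "grip_force" is the grip in N (left out, the last holds). Time passes only in rows, so rows that do not move let the fingers close. It gives the time, the measured TCP pose, the force, the opening and the grip force at its end, in the units of the state.
- arm.sense(): the state, without advancing time (a new reading comes with each control period).
- arm.grab_frame(name): name is "scene" or "top" or "wrist"; returns a dict with "img" (420x560x3 uint8, blue, green, red), "fx", "fy", "cx", "cy" (pixels), "xyz" and "orientation" of the camera in the world; the wrist camera has in their place "mount" (4x4, takes a point from camera to tool coordinates, whose origin is the TCP and whose axes are the flange's). Camera axes: x right, y down, z forward; pixel columns grow to the right and rows downward; lengths in m; the calibration is good to about 2 mm. A picture is of the moment at which its call begins: read the wrist's pose just before it. There is no depth.
- arm.close_job(): hands the job in; it is judged then, once.
The state is a dict: "time": time; "joints": joint angles; "qd": joint speeds; "effort": joint torques, N m; "tool_pos": TCP position; "tcp_rot": TCP orientation; "wrist_force": force on the tool from outside, world axes, zero at the start; "moment": the same for the moment, N m; "width": finger opening in m; "grip_force": force on a finger pad.
Only numpy, scipy, OpenCV 4.12 (cv2) and the standard library are available. Lean on these libraries where they do the work, as an engineer would, in place of code of your own. Each camera call takes 0.05 s, during which the arm holds its last target. There are 200 camera calls.

## Working session

There is one attempt and no reset: what is moved stays moved. The work goes in short steps, Python scripts to look and compute and a tool call to move; the robot and the scene stay as the last step left them, time stands still between calls to the robot, and variables do not carry over. Pictures are saved under pics/ and viewed, at most 10 in all, crops included, and the job is handed in when it is done.

Besides the shell and the picture viewer there is one more tool, called by a JSON object that holds its "method" and its "body". play_rows: Moves the arm, as the interface text tells. Shift numbers are shares of 0.03 m and turn numbers shares of 0.12 rad, none past 1 either way. Its arguments: {"type":"object","properties":{"deltas":{"type":"string"},"grip_force":{"type":"number"}},"required":["deltas"]}

```bash
mkdir -p pics
cat > h.py <<'E'
import numpy as np, cv2
from cell import arm
from scipy.spatial.transform import Rotation as R
def grab(n,f):
    s=arm.sense(); d=arm.grab_frame(n); cv2.imwrite('pics/'+f,d['img']); 
    import pickle; pickle.dump((s,d),open('pics/'+f+'.pkl','wb')); return s,d
def cam(d,s=None):
    if 'mount' in d:
        T=np.eye(4);T[:3,:3]=R.from_euler('xyz',s['tcp_rot']).as_matrix();T[:3,3]=s['tool_pos'];T=T@d['mount'];return T[:3,:3],T[:3,3]
    return R.from_euler('xyz',d['orientation']).as_matrix(),np.array(d['xyz'])
def load(f):
    import pickle; return pickle.load(open('pics/'+f+'.pkl','rb'))
def px2w(f,u,v,z):
    s,d=load(f); M,p=cam(d,s); r=M@np.array([(u-d['cx'])/d['fx'],(v-d['cy'])/d['fy'],1]); return p+r*(z-p[2])/r[2]
def w2px(f,P):
    s,d=load(f); M,p=cam(d,s); c=M.T@(np.array(P)-p); return np.array([d['fx']*c[0]/c[2]+d['cx'],d['fy']*c[1]/c[2]+d['cy']])
E
python3 - <<'E'
from h import *
s,d=grab('top','top1.png'); print(s); print({k:v for k,v in d.items() if k!='img'}); print(arm.tcp_to_grasp)
s,d=grab('scene','sc1.png');print({k:v for k,v in d.items() if k!='img'})
E
```

```text
{'time': 0.0, 'joints': array([ 9.70011767e-01,  3.42692468e-01,  1.52501628e+00, -2.38461084e-05,
        1.27540364e+00, -1.45994821e-01]), 'qd': array([ 0.00097738, -0.00019018, -0.00047824,  0.0008961 , -0.00031327,
       -0.00120742]), 'effort': array([-5.62179321e-04, -4.33668566e+01, -2.46010011e+01, -2.86872000e-04,
        8.01075774e-03, -9.56015060e-05]), 'tool_pos': array([0.23035048, 0.47127437, 0.20464195]), 'tcp_rot': array([-3.14008577e+00, -1.98525035e-04,  2.68680973e+00]), 'wrist_force': array([-0.47209003, -0.4765819 , -0.30201879]), 'moment': array([ 0.02812699,  0.00864659, -0.04858574]), 'grip_force': 0.0, 'width': 0.08538928171550775}
{'fx': 540.8523676375703, 'fy': 540.8523676375703, 'cx': 276.11929554141443, 'cy': 210.711470256425, 'xyz': array([0.3990875 , 0.06678928, 1.54661905]), 'orientation': array([-3.03982284, -0.0102353 , -1.57048778])}
0.0187
{'fx': 534.714347584081, 'fy': 534.714347584081, 'cx': 283.18550578895946, 'cy': 216.25569424838756, 'xyz': array([-0.77083056,  0.82056797,  0.78367334]), 'orientation': array([-2.00611193e+00,  2.88780458e-04, -2.08686024e+00])}
```

View pics/top1.png

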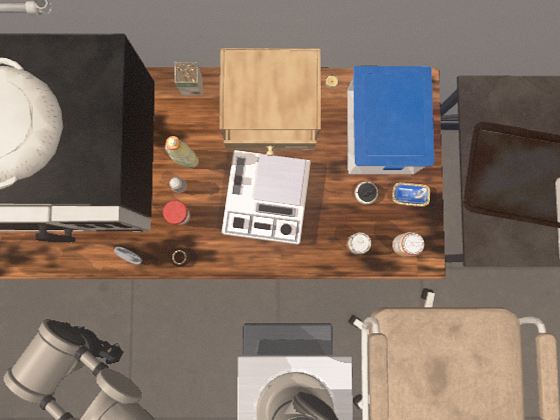

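View pics/sc1.png

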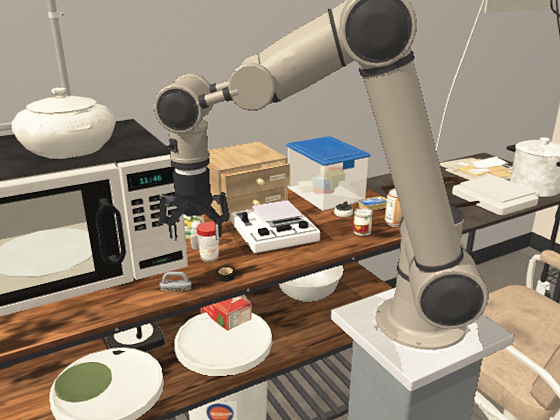

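The top view shows the scale at about (267,197), with keys left to right square, bar, round. The lock is at the upper left (238,175). Two cylinders stand at (359,243) and (409,244). In the scene view the nearer one, at (362,222), looks like the short tin. Next I'll enlarge the crop.

Run:
```python
import cv2
i=cv2.imread('pics/top1.png')
a=cv2.resize(i[142:252,214:324],None,fx=5.4,fy=5.4,interpolation=cv2.INTER_CUBIC)
b=cv2.resize(i[172:262,334:439],None,fx=1.95,fy=1.95,interpolation=cv2.INTER_CUBIC)
import numpy as np
c=np.zeros((600,800,3),np.uint8); c[:a.shape[0],:a.shape[1]]=a; c[:b.shape[0],595:595+b.shape[1]]=b
s=cv2.imread('pics/sc1.png'); e=cv2.resize(s[180:250,330:412],None,fx=2.4,fy=2.4,interpolation=cv2.INTER_CUBIC)
c[200:200+e.shape[0],595:595+e.shape[1]]=e
cv2.imwrite('pics/c1.png',c)
```

```text
(no output)
```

View pics/c1.png

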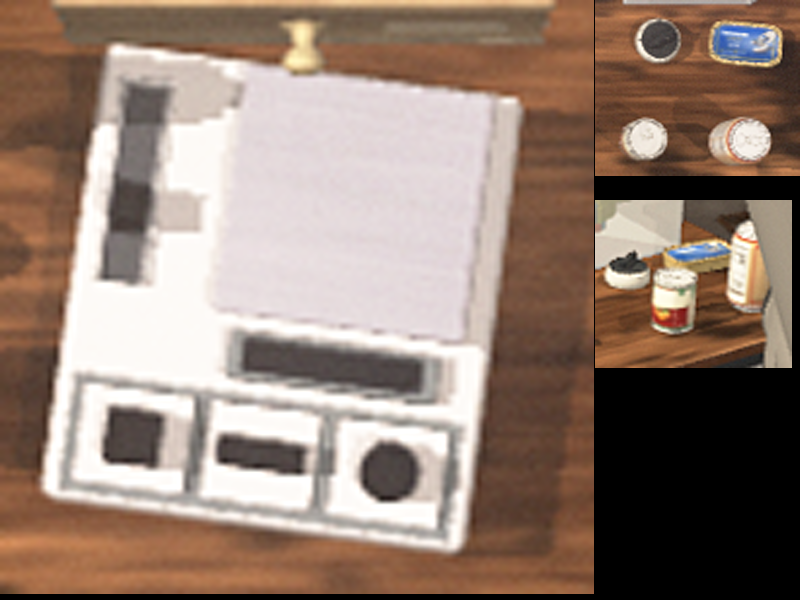

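Run:
```python
from h import *
from scipy.optimize import least_squares
f='top1.png'
P=lambda c,z:px2w(f,(c[0]+.5)/5.4-.5+214,(c[1]+.5)/5.4-.5+142,z)
mod=[((120,110),.045,(108,45)),((120,-110),.045,(522,97)),((-120,-110),.045,(464,552)),((-120,110),.045,(45,495)),
((115,35),.058,(243,66)),((115,-95),.058,(495,95)),((-15,-95),.058,(463,340)),((-15,35),.058,(212,308)),
((-85,66),.065,(132,437)),((-85,0),.065,(262,454)),((-85,-66),.065,(389,470))]
W=np.array([P(c,z)[:2] for _,z,c in mod]);M=np.array([m for m,_,_ in mod])/1000
g=lambda p:p[:2]+M@np.array([[np.cos(p[2]),-np.sin(p[2])],[np.sin(p[2]),np.cos(p[2])]]).T
r=least_squares(lambda p:(g(p)-W).ravel(),[.5,0,0]);print(r.x);print(((W-g(r.x))*1000).round(1))
np.save('scale.npy',r.x)
p=r.x;c,s=np.cos(p[2]),np.sin(p[2]);Rt=np.array([[c,-s],[s,c]])
lk=P((130,208),.074);print('lock scale frame',Rt.T@(lk[:2]-p[:2]))
for n,q in dict(sq=(-.085,.066),bar=(-.085,0),rd=(-.085,-.066),pan=(.05,-.03),lock0=(.02,.085),lock60=(.08,.085)).items():print(n,p[:2]+Rt@q)
print('tin',px2w(f,(645-595)/1.95+334,138/1.95+172,.072),'can',px2w(f,(745-595)/1.95+334,138/1.95+172,.115))
```

```text
[ 0.59358437  0.079387   -0.12779949]
[[-2.  -1.7]
 [-1.   0.2]
 [-0.3  0.9]
 [ 0.7 -1.9]
 [-1.1  1.2]
 [ 0.5 -0.3]
 [ 1.8  0.2]
 [ 1.5  0.1]
 [-0.   0.5]
 [-0.2 -0.1]
 [ 0.1  0.8]]
lock scale frame [0.03008378 0.08269743]
sq [0.51768939 0.15568216]
bar [0.50927756 0.09022041]
rd [0.50086574 0.02475865]
pan [0.63935305 0.04325906]
lock0 [0.62425467 0.16114476]
lock60 [0.68376536 0.15349765]
tin [ 0.46207231 -0.17619559  0.072     ] can [ 0.46033707 -0.30531305  0.115     ]
```

Everything fits within 2 mm. The lock reads about 0.010 and the short tin is at (0.462, -0.176). First I'll approach the lock from its front with the fingers shut.

{"method": "play_rows", "body": {"deltas": "0.8 -0.68 0 0 0 0.18 -1;0.8 -0.68 0 0 0 0.18 -1;0.8 -0.68 0 0 0 0.18 -1;0.8 -0.68 0 0 0 0.18 -1;0.8 -0.68 0 0 0 0.18 -1", "grip_force": 40}}

```text
time: 0.52
tool_pos: [0.3513, 0.3685, 0.205]
tcp_rot: [-3.141, -0.0, 2.796]
wrist_force: [0.3, 0.8, -0.2]
width: 0.0254
grip_force: 0.0
```

{"method": "play_rows", "body": {"deltas": "0.8 -0.68 0 0 0 0.18 -1;0.8 -0.68 0 0 0 0.18 -1;0.8 -0.68 0 0 0 0.18 -1;0.8 -0.68 0 0 0 0.18 -1;0.8 -0.68 0 0 0 0.18 -1"}}

```text
time: 0.93
tool_pos: [0.4714, 0.2664, 0.205]
tcp_rot: [-3.141, -0.001, 2.904]
wrist_force: [0.0, 0.2, -0.2]
width: -0.0001
grip_force: 0.0
```

{"method": "play_rows", "body": {"deltas": "0.8 -0.68 -0.5 0 0 0.18 -1;0.8 -0.68 -0.5 0 0 0.18 -1;0.8 -0.68 -0.5 0 0 0.18 -1;0.8 -0.68 -0.5 0 0 0.18 -1;0 0 0 0 0 0 -1"}}

```text
time: 1.35
tool_pos: [0.5685, 0.1816, 0.1413]
tcp_rot: [-3.139, -0.004, 2.986]
wrist_force: [-0.8, -0.5, -0.5]
width: 0.0002
grip_force: 0.0
```

{"method": "play_rows", "body": {"deltas": "0.5 -0.28 0 0 0 0.12 -1;0.37 -0.28 0 0 0 0.11 -1;0 0 0 0 0 0 -1"}}

```text
time: 1.6
tool_pos: [0.594, 0.1679, 0.1447]
tcp_rot: [-3.141, 0.0, 3.015]
wrist_force: [0.0, -0.4, -0.0]
width: 0.0001
grip_force: 0.0
```

Run:
```python
from h import *
s,d=grab('wrist','w1.png');print(s['tool_pos'],s['tcp_rot'],s['wrist_force'])
p=np.load('scale.npy');c,q=np.cos(p[2]),np.sin(p[2]);Rt=np.array([[c,-q],[q,c]])
print(Rt.T@(s['tool_pos'][:2]-p[:2]))
for n,(x,y,z) in dict(lockg=(.03,.085,.074),bar=(-.085,0,.065),sq=(-.085,.066,.065),pl=(-.015,.035,.058),plr=(.115,.035,.058)).items():print(n,w2px('w1.png',[*(p[:2]+Rt@(x,y)),z]).round())
```

```text
[0.59399827 0.16786251 0.14470499] [-3.14113409e+00  9.60535843e-05  3.01535941e+00] [ 0.00158677 -0.38326789 -0.01128456]
[-0.01086585  0.08780673]
lockg [280. 261.]
bar [155. 100.]
sq [252. 100.]
pl [214. 197.]
plr [222. 345.]
```

View pics/w1.png

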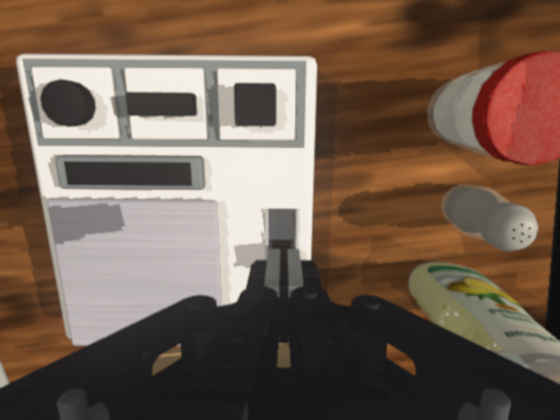

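The wrist view shows square (255,104), bar (161,104) and round (68,103). That is within about 3 mm of my fit, and the lock track lies ahead of the fingers. Next I'll lower them and push.

{"method": "play_rows", "body": {"deltas": "0 0 -0.8 0 0 0 -1;0 0 -0.8 0 0 0 -1;0 0 -0.8 0 0 0 -1;0 0 -0.5 0 0 0 -1;0 0 0 0 0 0 -1"}}

```text
time: 2.07
tool_pos: [0.5892, 0.1698, 0.0548]
tcp_rot: [-3.14, -0.007, 3.017]
wrist_force: [-1.1, -0.7, -0.9]
width: -0.0004
grip_force: 0.0
```

{"method": "play_rows", "body": {"deltas": "0.4 -0.05 0 0 0 0 -1;0.4 -0.05 0 0 0 0 -1;0.4 -0.05 0 0 0 0 -1;0.4 -0.05 0 0 0 0 -1;0 0 0 0 0 0 -1"}}

```text
time: 2.48
tool_pos: [0.6425, 0.1636, 0.0598]
tcp_rot: [3.141, 0.003, 3.016]
wrist_force: [0.1, -0.3, 0.7]
width: 0.0001
grip_force: 0.0
```

{"method": "play_rows", "body": {"deltas": "0.2 -0.026 0 0 0 0 -1;0.2 -0.026 0 0 0 0 -1;0.15 -0.02 0 0 0 0 -1;0 0 0 0 0 0 -1;0 0 0 0 0 0 -1"}}

```text
time: 2.9
tool_pos: [0.6571, 0.1611, 0.0583]
tcp_rot: [3.141, -0.0, 3.017]
wrist_force: [-0.0, 0.5, 0.4]
width: -0.0001
grip_force: 0.0
```

{"method": "play_rows", "body": {"deltas": "0.1 -0.013 0 0 0 0 -1;0.1 -0.013 0 0 0 0 -1;0 0 0 0 0 0 -1"}}

```text
time: 3.15
tool_pos: [0.6637, 0.1602, 0.0584]
tcp_rot: [3.141, 0.0, 3.017]
wrist_force: [0.7, 0.9, -0.0]
width: 0.0001
grip_force: 0.0
```

{"method": "play_rows", "body": {"deltas": "0.1 -0.013 0 0 0 0 -1;0 0 0 0 0 0 -1"}}

```text
time: 3.32
tool_pos: [0.6666, 0.1598, 0.0583]
tcp_rot: [3.141, 0.0, 3.017]
wrist_force: [-0.6, 0.2, 0.9]
width: -0.0003
grip_force: 0.0
```

{"method": "play_rows", "body": {"deltas": "0.1 -0.013 0 0 0 0 -1;0 0 0 0 0 0 -1"}}

```text
time: 3.48
tool_pos: [0.6696, 0.1594, 0.0583]
tcp_rot: [3.141, 0.0, 3.017]
wrist_force: [0.0, 0.1, 0.0]
width: -0.0002
grip_force: 0.0
```

Run:
```python
from h import *
s,d=grab('scene','s2.png');print(s['tool_pos'],s['wrist_force']);t=grab('top','t2.png')[1]
a=cv2.resize(d['img'][180:260,220:330],None,fx=7,fy=7,interpolation=cv2.INTER_CUBIC)[:, :]
cv2.imwrite('pics/s2c.png',a)
```

```text
[0.66964732 0.1594187  0.05832666] [0.01316071 0.11280332 0.00401742]
```

View pics/s2c.png

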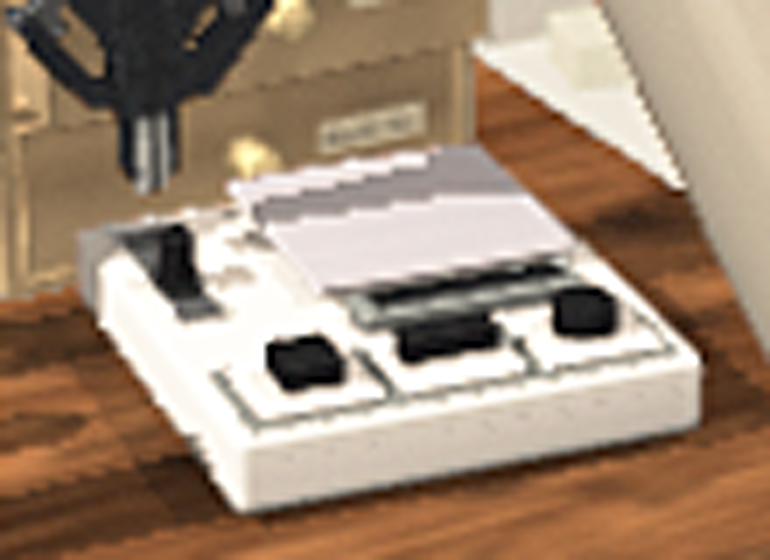

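Run:
```python
from h import *
f='s2.png'
p=np.load('scale.npy');c,q=np.cos(p[2]),np.sin(p[2]);Rt=np.array([[c,-q],[q,c]])
s,_=load(f);C=lambda P:((w2px(f,P)-[220,180]+.5)*7-.5).round()
print('tcp',C(s['tool_pos']))
for n,(x,y,z) in dict(g0=(.02,.085,.074),g3=(.03,.085,.074),g6=(.08,.085,.074),sq=(-.085,.066,.065),rd=(-.085,-.066,.065),bar=(-.085,0,.065),fl=(-.12,.11,.045),fr=(-.12,-.11,.045),rl=(.12,.11,.045)).items():print(n,C([*(p[:2]+Rt@(x,y)),z]))
```

```text
tcp [153. 239.]
g0 [192. 245.]
g3 [185. 236.]
g6 [151. 195.]
sq [313. 351.]
rd [591. 301.]
bar [454. 326.]
fl [245. 445.]
fr [714. 357.]
rl [ 76. 227.]
```

Run:
```python
from h import *
s,d=load('sc1.png');print(w2px('sc1.png',s['tool_pos']))
a=cv2.resize(d['img'][190:240,225:280],None,fx=7,fy=7,interpolation=cv2.INTER_CUBIC)
s2,d2=load('s2.png');b=cv2.resize(d2['img'][190:240,225:280],None,fx=7,fy=7,interpolation=cv2.INTER_CUBIC)
e=cv2.resize(d['img'][150:250,150:240],None,fx=2.4,fy=2.4,interpolation=cv2.INTER_CUBIC)
_,t=load('t2.png');g=cv2.resize(t['img'][142:212,214:274],None,fx=3.4,fy=3.4,interpolation=cv2.INTER_CUBIC)
o=np.zeros((600,790,3),np.uint8)
o[:350,:385]=a;o[:350,395:780]=b;o[355:595,:216]=e;o[355:593,395:599]=g
cv2.imwrite('pics/m.png',o)
```

```text
[197.7762693  254.52915392]
```

View pics/m.png

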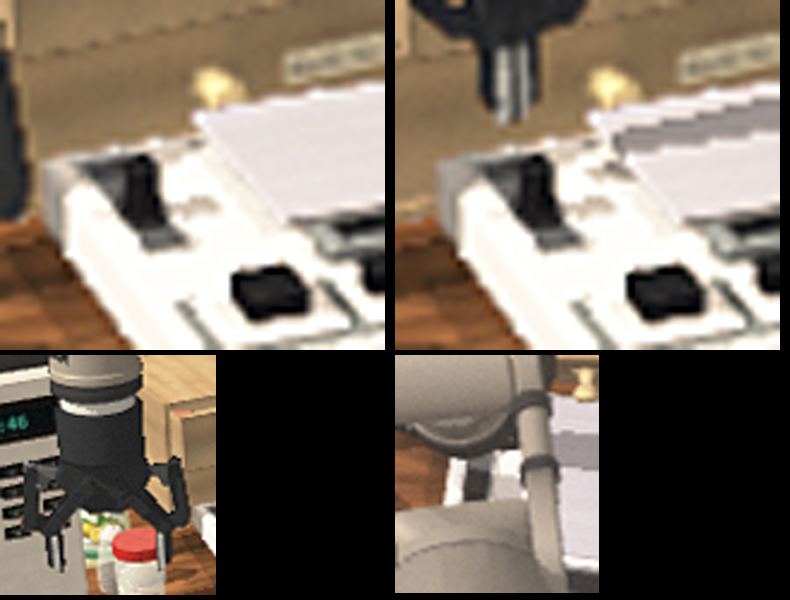

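Run:
```python
from h import *
s,d=load('s2.png')
for dz in (0,.01,.02,.025,.03):print(dz,w2px('s2.png',s['tool_pos']+[0,0,dz]))
s,d=load('sc1.png')
for dz in (.01,.02,.03,.035,.04):print(dz,w2px('sc1.png',s['tool_pos']+[0,0,dz]))
s,d=load('w1.png')
for dz in (0,.013,.025):print('w',w2px('w1.png',s['tool_pos']+[0,0,dz]))
```

```text
0 [241.47217504 213.73843327]
0.01 [241.36981314 210.93544944]
0.02 [241.26695202 208.11879538]
0.025 [241.21533311 206.70531072]
0.03 [241.16358801 205.28837082]
0.01 [197.47124429 250.57664737]
0.02 [197.16404214 246.59592957]
0.03 [196.85463947 242.5866974 ]
0.035 [196.69910554 240.5712925 ]
0.04 [196.54301254 238.54864337]
w [283.5143219 244.4070551]
w [283.51036766 254.27835669]
w [283.50615279 264.80030153]
```

Run:
```python
from h import *
from scipy.optimize import least_squares
s,d=load('w1.png');p=np.load('scale.npy');c,q=np.cos(p[2]),np.sin(p[2]);Rt=np.array([[c,-q],[q,c]])
M,o=cam(d,s);print(o,M.round(3).tolist())
pts=[((-.085,.066),.065,(255,104)),((-.085,0),.065,(161,104)),((-.085,-.066),.065,(68,103)),((-.12,.11),.045,(315,58)),((-.12,-.11),.045,(20,57)),((-.015,.035),.058,(217,200)),((-.015,-.095),.058,(48,199)),((.115,-.095),.058,(75,346))]
W=np.array([[*(p[:2]+Rt@a),z] for a,z,_ in pts]);U=np.array([u for *_,u in pts])
def res(x,k):
    C=(W-o-x[:3])@(M@R.from_rotvec(np.r_[x[3:],0,0,0][:3]).as_matrix() if k else M)
    return (C[:,:2]/C[:,2:]*d['fx']+[d['cx'],d['cy']]-U).ravel()
r=least_squares(res,np.zeros(3),args=(0,));print(r.x,r.fun.reshape(-1,2).round(1))
r=least_squares(res,np.zeros(6),args=(1,));print(r.x,r.fun.reshape(-1,2).round(1))
```

```text
[0.52858615 0.17624231 0.31315007] [[0.127, 0.957, 0.263], [0.992, -0.122, -0.034], [-0.001, 0.265, -0.964]]
[-0.00346734 -0.00103713  0.00641597] [[-0.3  1.4]
 [ 0.   1.3]
 [-0.6  2.3]
 [ 0.9 -1.8]
 [-4.  -1. ]
 [ 0.5 -0.6]
 [ 2.3  0.3]
 [ 1.6 -2.8]]
[ 0.00549263 -0.00027765  0.00707721  0.03210279 -0.00596233 -0.00210793] [[-0.5  0.6]
 [ 0.3  0.5]
 [ 0.5  1.4]
 [ 0.5 -1.2]
 [-0.9 -0.2]
 [-0.1 -0.8]
 [ 1.8 -0.2]
 [-1.7 -0.1]]
```

The lock has not moved. In the pictures the real fingertips are about 20 mm above the reported TCP, so they passed over the grip. I'll go back and push about 20 mm lower, watching the force.

{"method": "play_rows", "body": {"deltas": "-0.4 0.05 0.5 0 0 0 -1;-0.75 0.09 0 0 0 0 -1;-0.75 0.09 0 0 0 0 -1;-0.65 0.09 0 0 0 0 -1;0 0 0 0 0 0 -1"}}

```text
time: 4.0
tool_pos: [0.589, 0.1699, 0.0734]
tcp_rot: [-3.141, -0.003, 3.018]
wrist_force: [0.8, 0.4, 0.1]
width: 0.0
grip_force: 0.0
```

{"method": "play_rows", "body": {"deltas": "0 0 -0.5 0 0 0 -1;0 0 -0.4 0 0 0 -1;0 0 -0.3 0 0 0 -1;0 0 0 0 0 0 -1;0 0 0 0 0 0 -1"}}

```text
time: 4.42
tool_pos: [0.5925, 0.169, 0.0364]
tcp_rot: [-3.141, -0.002, 3.017]
wrist_force: [0.8, 0.1, 0.5]
width: 0.0001
grip_force: 0.0
```

{"method": "play_rows", "body": {"deltas": "0.35 -0.06 0 0 0 0 -1;0.35 -0.06 0 0 0 0 -1;0.35 -0.06 0 0 0 0 -1;0.3 -0.06 0 0 0 0 -1"}}

```text
time: 4.75
tool_pos: [0.6339, 0.1621, 0.0378]
tcp_rot: [3.141, 0.0, 3.017]
wrist_force: [-1.5, 0.6, 0.2]
width: -0.0002
grip_force: 0.9
```

{"method": "play_rows", "body": {"deltas": "0.25 -0.035 0 0 0 0 -1;0.25 -0.035 0 0 0 0 -1;0.2 -0.03 0 0 0 0 -1"}}

```text
time: 5.0
tool_pos: [0.6549, 0.159, 0.0376]
tcp_rot: [3.141, 0.0, 3.017]
wrist_force: [-2.5, 1.3, 0.8]
width: -0.0001
grip_force: 0.9
```

{"method": "play_rows", "body": {"deltas": "0.1 -0.013 0 0 0 0 -1;0 0 0 0 0 0 -1"}}

```text
time: 5.17
tool_pos: [0.658, 0.1583, 0.0373]
tcp_rot: [3.142, 0.001, 3.017]
wrist_force: [-1.2, 0.1, -0.0]
width: 0.0006
grip_force: 0.0
```

Contact: about 1.5 N of friction. I'll push on gently until the stop.

{"method": "play_rows", "body": {"deltas": "0.1 -0.013 0 0 0 0 -1;0.1 -0.013 0 0 0 0 -1;0 0 0 0 0 0 -1"}}

```text
time: 5.42
tool_pos: [0.6635, 0.1576, 0.0372]
tcp_rot: [-3.142, 0.0, 3.017]
wrist_force: [-0.1, -0.6, 0.2]
width: -0.0
grip_force: 0.0
```

{"method": "play_rows", "body": {"deltas": "0.06 -0.008 0 0 0 0 -1;0 0 0 0 0 0 -1"}}

```text
time: 5.58
tool_pos: [0.6651, 0.1574, 0.0373]
tcp_rot: [-3.142, -0.0, 3.017]
wrist_force: [-0.7, 0.1, 0.5]
width: 0.0001
grip_force: 0.3
```

{"method": "play_rows", "body": {"deltas": "0.07 -0.009 0 0 0 0 -1;0.07 -0.009 0 0 0 0 -1;0 0 0 0 0 0 -1"}}

```text
time: 5.83
tool_pos: [0.6652, 0.1574, 0.0373]
tcp_rot: [-3.14, -0.009, 3.017]
wrist_force: [-15.1, 0.3, 8.0]
width: -0.0001
grip_force: 7.7
```

{"method": "play_rows", "body": {"deltas": "0.07 -0.009 0 0 0 0 -1;0 0 0 0 0 0 -1"}}

```text
time: 6.0
tool_pos: [0.6652, 0.1574, 0.0372]
tcp_rot: [-3.14, -0.014, 3.018]
wrist_force: [-22.7, 0.3, 12.8]
width: -0.0005
grip_force: 11.3
```

At the stop: 22 N, and the TCP reads x = 0.061 in the scale frame, matching a grip front at 0.070. Next I'll back off, lift and go over the round key.

{"method": "play_rows", "body": {"deltas": "-0.4 0.05 0 0 0 0 -1;-0.3 0.04 0.5 0 0 0 -1;0 0 0.8 0 0 0 -1;0 0 0.7 0 0 0 -1;0 0 0 0 0 0 -1"}}

```text
time: 6.42
tool_pos: [0.6533, 0.1599, 0.1028]
tcp_rot: [3.139, 0.009, 3.017]
wrist_force: [0.3, 0.4, 1.2]
width: -0.0003
grip_force: 0.0
```

{"method": "play_rows", "body": {"deltas": "-0.8 -0.73 0 0 0 0 -1;-0.8 -0.73 0 0 0 0 -1;-0.8 -0.73 0 0 0 0 -1;-0.8 -0.73 0 0 0 0 -1;-0.8 -0.73 0 0 0 0 -1"}}

```text
time: 6.83
tool_pos: [0.5293, 0.0491, 0.0972]
tcp_rot: [3.142, 0.001, 3.017]
wrist_force: [0.2, -0.8, 0.0]
width: -0.0
grip_force: 0.0
```

{"method": "play_rows", "body": {"deltas": "-0.8 -0.73 0 0 0 0 -1;0 0 0 0 0 0 -1;0 0 0 0 0 0 -1"}}

```text
time: 7.08
tool_pos: [0.5059, 0.0271, 0.0977]
tcp_rot: [3.141, 0.001, 3.015]
wrist_force: [0.2, -0.2, -0.2]
width: -0.0
grip_force: 0.0
```

Run:
```python
from h import *
s,d=grab('wrist','w3.png');s2,d2=grab('scene','s3.png');print(s['tool_pos'],s['wrist_force'],(np.array([.5009,.0248])-s['tool_pos'][:2])/.03)
o=np.zeros((420,800,3),np.uint8);o[:,:560]=d['img'];a=cv2.resize(d2['img'][190:250,225:305],None,fx=3,fy=3,interpolation=cv2.INTER_CUBIC);o[:180,560:800]=a
cv2.imwrite('pics/m3.png',o)
```

```text
[0.50594564 0.02712362 0.09765135] [ 0.19370836 -0.20677625 -0.24307871] [-0.16818806 -0.07745391]
```

View pics/m3.png

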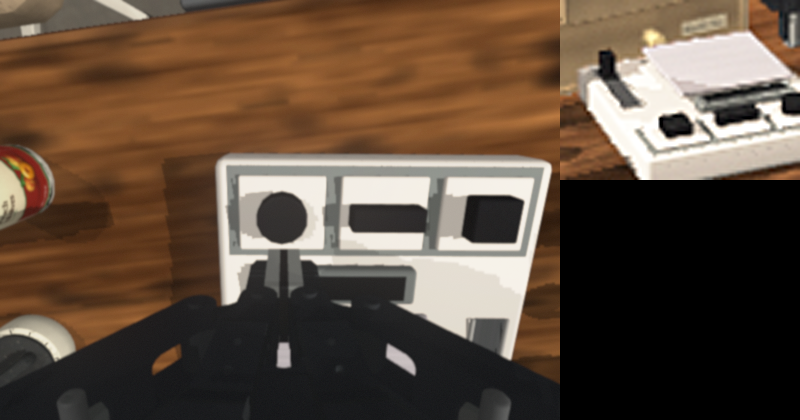

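The lock is now at the rear, the round key is at (282,217) and the finger is centred in column. I'll get the key position from this picture.

Run:
```python
from h import *
s,_=load('w3.png')
for n,u in dict(rd=(282,217),bar=(387,218),sq=(491,219)).items():
  P=px2w('w3.png',*u,.065);print(n,P,(P-s['tool_pos'])[:2]/.03)
print(px2w('w3.png',20,190,.072))
```

```text
rd [0.50093938 0.02685918 0.065     ] [-0.16687537 -0.00881471]
bar [0.50969315 0.08993449 0.065     ] [0.12491681 2.09369568]
sq [0.51838401 0.1525126  0.065     ] [0.41461216 4.1796328 ]
[ 0.46367936 -0.11951666  0.072     ]
```

{"method": "play_rows", "body": {"deltas": "-0.16 -0.04 -0.5 0 0 0 -1;0 0 -0.5 0 0 0 -1;0 0 -0.4 0 0 0 -1;0 0 0 0 0 0 -1"}}

```text
time: 7.52
tool_pos: [0.501, 0.0277, 0.0531]
tcp_rot: [3.141, -0.003, 3.018]
wrist_force: [-0.3, 0.4, 0.5]
width: -0.0
grip_force: 0.0
```

{"method": "play_rows", "body": {"deltas": "0 0 -0.1 0 0 0 -1;0 0 0 0 0 0 -1"}}

```text
time: 7.68
tool_pos: [0.5023, 0.0272, 0.0523]
tcp_rot: [3.141, 0.001, 3.018]
wrist_force: [0.4, -0.5, -0.3]
width: 0.0002
grip_force: 0.0
```

{"method": "play_rows", "body": {"deltas": "0 0 -0.1 0 0 0 -1;0 0 0 0 0 0 -1"}}

```text
time: 7.85
tool_pos: [0.5019, 0.027, 0.0495]
tcp_rot: [3.141, 0.001, 3.017]
wrist_force: [-0.2, -0.5, 0.6]
width: 0.0003
grip_force: 0.0
```

{"method": "play_rows", "body": {"deltas": "0 0 -0.1 0 0 0 -1;0 0 0 0 0 0 -1"}}

```text
time: 8.02
tool_pos: [0.5015, 0.0268, 0.0462]
tcp_rot: [3.141, 0.0, 3.017]
wrist_force: [0.4, -0.9, 0.6]
width: -0.0001
grip_force: 0.0
```

{"method": "play_rows", "body": {"deltas": "0 0 -0.1 0 0 0 -1;0 0 0 0 0 0 -1"}}

```text
time: 8.18
tool_pos: [0.5013, 0.0268, 0.043]
tcp_rot: [3.142, -0.0, 3.017]
wrist_force: [0.1, 0.3, 0.1]
width: 0.0003
grip_force: 0.0
```

{"method": "play_rows", "body": {"deltas": "0 0 -0.1 0 0 0 -1;0 0 0 0 0 0 -1"}}

```text
time: 8.35
tool_pos: [0.5013, 0.0268, 0.0399]
tcp_rot: [3.142, -0.001, 3.017]
wrist_force: [-0.0, -1.3, -0.5]
width: 0.0
grip_force: 0.0
```

{"method": "play_rows", "body": {"deltas": "0 0 -0.07 0 0 0 -1;0 0 0 0 0 0 -1"}}

```text
time: 8.52
tool_pos: [0.5015, 0.0268, 0.038]
tcp_rot: [3.142, -0.0, 3.017]
wrist_force: [-0.4, -0.2, 2.1]
width: -0.0001
grip_force: 0.9
```

{"method": "play_rows", "body": {"deltas": "0 0 -0.08 0 0 0 -1;0 0 0 0 0 0 -1"}}

```text
time: 8.68
tool_pos: [0.5017, 0.0268, 0.0358]
tcp_rot: [3.141, 0.0, 3.017]
wrist_force: [-1.0, -0.7, 3.8]
width: 0.0003
grip_force: 1.5
```

{"method": "play_rows", "body": {"deltas": "0 0 -0.08 0 0 0 -1;0 0 0 0 0 0 -1"}}

```text
time: 8.85
tool_pos: [0.5017, 0.0268, 0.0334]
tcp_rot: [3.141, 0.0, 3.017]
wrist_force: [-0.1, 0.1, 4.1]
width: 0.0001
grip_force: 2.1
```

{"method": "play_rows", "body": {"deltas": "0 0 -0.06 0 0 0 -1;0 0 0 0 0 0 -1"}}

```text
time: 9.02
tool_pos: [0.5018, 0.0268, 0.0329]
tcp_rot: [3.142, 0.001, 3.017]
wrist_force: [-3.1, -0.7, 13.6]
width: 0.0
grip_force: 7.0
```

Round key fully down at 13.6 N, so the finger offset is about 26 mm. I'll lift, go to the square key and press it.

{"method": "play_rows", "body": {"deltas": "0 0 0.5 0 0 0 -1;0 0 0.6 0 0 0 -1;0 0 0 0 0 0 -1;0 0 0 0 0 0 -1"}}

```text
time: 9.35
tool_pos: [0.502, 0.0268, 0.065]
tcp_rot: [3.141, 0.002, 3.017]
wrist_force: [0.2, 0.4, -0.3]
width: -0.0005
grip_force: 0.0
```

{"method": "play_rows", "body": {"deltas": "0.11 0.85 0 0 0 0 -1;0.11 0.85 0 0 0 0 -1;0.11 0.85 0 0 0 0 -1;0.11 0.85 0 0 0 0 -1;0.11 0.85 0 0 0 0 -1"}}

```text
time: 9.77
tool_pos: [0.5172, 0.1554, 0.0632]
tcp_rot: [-3.141, -0.002, 3.016]
wrist_force: [0.6, -0.2, 0.9]
width: 0.0001
grip_force: 0.0
```

{"method": "play_rows", "body": {"deltas": "0 0 0 0 0 0 -1;0 0 0 0 0 0 -1"}}

```text
time: 9.93
tool_pos: [0.5171, 0.1552, 0.0632]
tcp_rot: [-3.141, -0.002, 3.019]
wrist_force: [-0.3, 0.2, -0.4]
width: 0.0001
grip_force: 0.0
```

{"method": "play_rows", "body": {"deltas": "0 0 -0.4 0 0 0 -1;0 0 -0.3 0 0 0 -1;0 0 0 0 0 0 -1"}}

```text
time: 10.18
tool_pos: [0.5162, 0.1531, 0.0412]
tcp_rot: [-3.14, -0.005, 3.016]
wrist_force: [-0.4, 0.2, 0.5]
width: -0.0
grip_force: 0.0
```

{"method": "play_rows", "body": {"deltas": "0 0 -0.12 0 0 0 -1;0 0 -0.08 0 0 0 -1;0 0 0 0 0 0 -1"}}

```text
time: 10.43
tool_pos: [0.518, 0.1537, 0.0375]
tcp_rot: [-3.141, -0.0, 3.016]
wrist_force: [-1.1, -1.9, 2.8]
width: -0.0002
grip_force: 1.1
```

{"method": "play_rows", "body": {"deltas": "0 0 -0.08 0 0 0 -1;0 0 0 0 0 0 -1"}}

```text
time: 10.6
tool_pos: [0.5183, 0.154, 0.0354]
tcp_rot: [-3.142, 0.001, 3.017]
wrist_force: [-0.7, -2.4, 3.2]
width: -0.0001
grip_force: 1.6
```

{"method": "play_rows", "body": {"deltas": "0 0 -0.06 0 0 0 -1;0 0 0 0 0 0 -1"}}

```text
time: 10.77
tool_pos: [0.5184, 0.1542, 0.0337]
tcp_rot: [3.142, 0.001, 3.017]
wrist_force: [0.9, -3.2, 4.3]
width: -0.0003
grip_force: 2.1
```

{"method": "play_rows", "body": {"deltas": "0 0 -0.08 0 0 0 -1;0 0 0 0 0 0 -1"}}

```text
time: 10.93
tool_pos: [0.5186, 0.1542, 0.0329]
tcp_rot: [3.141, 0.002, 3.017]
wrist_force: [-3.4, -3.8, 16.0]
width: 0.0
grip_force: 8.1
```

{"method": "play_rows", "body": {"deltas": "0 0 -0.03 0 0 0 -1;0 0 0 0 0 0 -1"}}

```text
time: 11.1
tool_pos: [0.5186, 0.1542, 0.0327]
tcp_rot: [3.141, 0.002, 3.017]
wrist_force: [-5.8, -3.3, 23.0]
width: 0.0002
grip_force: 11.8
```

Square key fully down. Next I'll lift and go over the tin with the gripper opening.

{"method": "play_rows", "body": {"deltas": "0 0 0.5 0 0 0 -1;0 0 1 0 0 0 -1;0 0 1 0 0 0 -1;0 0 1 0 0 0 -1;0 0 0.7 0 0 0 -1"}}

```text
time: 11.52
tool_pos: [0.5186, 0.1549, 0.1586]
tcp_rot: [3.14, 0.002, 3.017]
wrist_force: [0.2, 0.4, -0.7]
width: -0.0002
grip_force: 0.0
```

{"method": "play_rows", "body": {"deltas": "-0.16 -0.92 0 0 0 0 1;-0.16 -0.92 0 0 0 0 1;-0.16 -0.92 0 0 0 0 1;-0.16 -0.92 0 0 0 0 1;-0.16 -0.92 0 0 0 0 1"}}

```text
time: 11.93
tool_pos: [0.4936, 0.0157, 0.1559]
tcp_rot: [3.141, -0.0, 3.017]
wrist_force: [0.6, -0.2, -0.3]
width: 0.0605
grip_force: 0.0
```

{"method": "play_rows", "body": {"deltas": "-0.16 -0.92 0 0 0 0 1;-0.16 -0.92 0 0 0 0 1;-0.16 -0.92 0 0 0 0 1;-0.16 -0.92 0 0 0 0 1;-0.16 -0.92 0 0 0 0 1"}}

```text
time: 12.35
tool_pos: [0.4696, -0.1225, 0.1558]
tcp_rot: [3.141, -0.0, 3.017]
wrist_force: [0.2, -0.5, 0.3]
width: 0.085
grip_force: 0.0
```

{"method": "play_rows", "body": {"deltas": "-0.16 -0.92 0 0 0 0 1;-0.16 -0.92 0 0 0 0 1;0 0 0 0 0 0 1;0 0 0 0 0 0 1"}}

```text
time: 12.68
tool_pos: [0.4602, -0.1776, 0.1557]
tcp_rot: [3.141, -0.0, 3.014]
wrist_force: [-1.0, 0.9, -0.2]
width: 0.0853
grip_force: 0.0
```

Run:
```python
from h import *
s,d=grab('wrist','w4.png');print(s['tool_pos'],s['tcp_rot'],s['width'],s['wrist_force'])
```

```text
[ 0.46016769 -0.17759597  0.15570302] [ 3.14067979e+00 -3.23192618e-04  3.01409317e+00] 0.08534026766141162 [-1.01819168  0.8734201  -0.18504933]
```

View pics/w4.png

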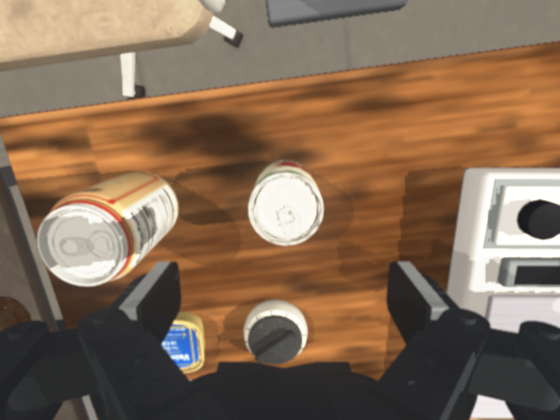

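The wrist view shows the short tin's lid at (286,207), radius about 37 px. The taller pull-tab can is on the left, and the fingers straddle the tin.

Run:
```python
from h import *
s,_=load('w4.png');P=px2w('w4.png',286,207,.072);print(P,(P-s['tool_pos'])/.03)
print(px2w('w4.png',323,207,.072)-P)
```

```text
[ 0.46302119 -0.17597049  0.072     ] [ 0.09511672  0.05418262 -2.79010054]
[0.00357821 0.02766209 0.        ]
```

{"method": "play_rows", "body": {"deltas": "0.09 0.05 -0.8 0 0 0 1;0 0 -0.9 0 0 0 1;0 0 -0.9 0 0 0 1;0 0 -0.8 0 0 0 1;0 0 0 0 0 0 1"}}

```text
time: 13.15
tool_pos: [0.4606, -0.1724, 0.0502]
tcp_rot: [3.138, -0.008, 3.018]
wrist_force: [-0.6, 0.8, -0.3]
width: 0.0854
grip_force: 0.0
```

{"method": "play_rows", "body": {"deltas": "0 0 -0.5 0 0 0 1;0 0 -0.4 0 0 0 1;0 0 0 0 0 0 1"}}

```text
time: 13.4
tool_pos: [0.4626, -0.174, 0.0264]
tcp_rot: [3.14, -0.002, 3.018]
wrist_force: [-0.6, -0.2, -0.9]
width: 0.0854
grip_force: 0.0
```

{"method": "play_rows", "body": {"deltas": "0 0 -0.3 0 0 0 1;0 0 -0.2 0 0 0 1;0 0 0 0 0 0 1"}}

```text
time: 13.65
tool_pos: [0.4629, -0.175, 0.0118]
tcp_rot: [3.141, -0.001, 3.017]
wrist_force: [-0.7, -0.0, 0.3]
width: 0.0855
grip_force: 0.0
```

{"method": "play_rows", "body": {"deltas": "0 -0.03 -0.13 0 0 0 1;0 0 0 0 0 0 1"}}

```text
time: 13.82
tool_pos: [0.4632, -0.1764, 0.0081]
tcp_rot: [3.142, 0.0, 3.017]
wrist_force: [0.4, -0.7, -0.7]
width: 0.0857
grip_force: 0.0
```

{"method": "play_rows", "body": {"deltas": "0 0 0 0 0 0 -0.2;0 0 0 0 0 0 -1;0 0 0 0 0 0 -1;0 0 0 0 0 0 -1;0 0 0 0 0 0 -1", "grip_force": 30}}

```text
time: 14.23
tool_pos: [0.4633, -0.1764, 0.0087]
tcp_rot: [-3.141, 0.001, 3.017]
wrist_force: [-1.4, -0.3, 4.3]
width: 0.0563
grip_force: 32.1
```

Run:
```python
from h import *
s,d=grab('scene','s5.png');print(s['tool_pos'],s['width'],s['grip_force'],s['wrist_force'])
print(w2px('s5.png',[.463,-.176,.072]),w2px('s5.png',[.463,-.176,0]))
w=grab('wrist','w5.png')[1]['img']
o=np.zeros((420,800,3),np.uint8);o[:,400:800]=cv2.resize(w,(400,300))[:300].copy() if 0 else 0
o[:300,400:]=cv2.resize(w,(400,300));o[:400,:400]=cv2.resize(d['img'][150:250,310:410],None,fx=4,fy=4,interpolation=cv2.INTER_CUBIC)
cv2.imwrite('pics/m5.png',o)
```

```text
[ 0.46330576 -0.1764451   0.00866121] 0.056250932904143305 32.069939374923706 [-1.39688863 -0.30533318  4.33660665]
[363.48145166 211.68765662] [362.09421508 231.72163138]
```

View pics/m5.png

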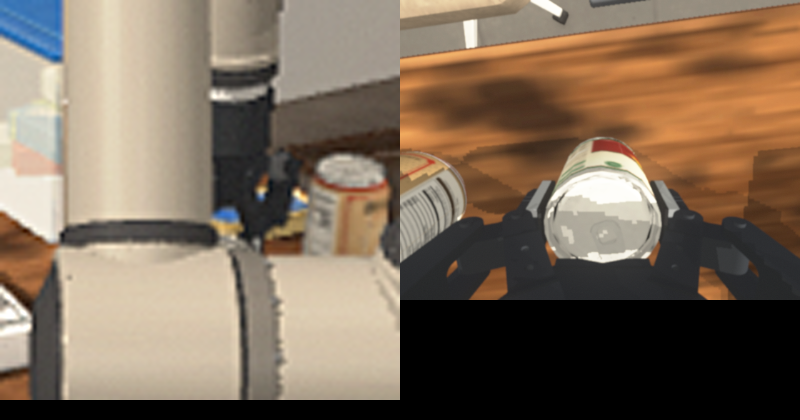

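Tin held, width 56 mm. Next I'll lift it and move over the pan.

{"method": "play_rows", "body": {"deltas": "0 0 0.3 0 0 0 -1;0 0 0.7 0 0 0 -1;0 0 1 0 0 0 -1;0 0 1 0 0 0 -1;0 0 0.8 0 0 0 -1"}}

```text
time: 14.75
tool_pos: [0.4631, -0.1762, 0.1243]
tcp_rot: [-3.142, 0.001, 3.017]
wrist_force: [1.0, -0.0, -2.4]
width: 0.0567
grip_force: 32.9
```

{"method": "play_rows", "body": {"deltas": "0.59 0.73 0 0 0 0 -1;0.59 0.73 0 0 0 0 -1;0.59 0.73 0 0 0 0 -1;0.59 0.73 0 0 0 0 -1;0.59 0.73 0 0 0 0 -1"}}

```text
time: 15.17
tool_pos: [0.5519, -0.0655, 0.1223]
tcp_rot: [3.141, -0.001, 3.017]
wrist_force: [-0.7, -0.0, -3.2]
width: 0.0568
grip_force: 33.0
```

{"method": "play_rows", "body": {"deltas": "0.59 0.73 0 0 0 0 -1;0.59 0.73 0 0 0 0 -1;0.59 0.73 0 0 0 0 -1;0.59 0.73 0 0 0 0 -1;0.59 0.73 0 0 0 0 -1"}}

```text
time: 15.58
tool_pos: [0.6403, 0.0441, 0.122]
tcp_rot: [3.142, -0.001, 3.017]
wrist_force: [0.3, -0.4, -2.4]
width: 0.0566
grip_force: 33.0
```

{"method": "play_rows", "body": {"deltas": "0 0 0 0 0 0 -1;0 0 0 0 0 0 -1;0 0 0 0 0 0 -1"}}

```text
time: 15.83
tool_pos: [0.6393, 0.0426, 0.1217]
tcp_rot: [-3.141, -0.002, 3.017]
wrist_force: [-0.0, 0.3, -1.9]
width: 0.0564
grip_force: 33.1
```

Run:
```python
from h import *
s,d=grab('scene','s6.png');print(s['tool_pos'],s['width'],s['grip_force'],s['wrist_force'],s['tcp_rot'])
T=s['tool_pos'];b=T+[0,0,-.0087];print('tin bottom px',w2px('s6.png',b),'top',w2px('s6.png',b+[0,0,.072]))
o=cv2.resize(d['img'][130:250,215:345],None,fx=5,fy=5,interpolation=cv2.INTER_CUBIC);cv2.imwrite('pics/m6.png',o)
```

```text
[0.6392614  0.04257929 0.12168025] 0.056443983765190005 33.12387764453888 [-0.02651419  0.31804293 -1.92026302] [-3.14120459e+00 -1.87446620e-03  3.01721234e+00]
tin bottom px [277.3686534 194.4941265] top [277.25903911 173.72528695]
```

View pics/m6.png

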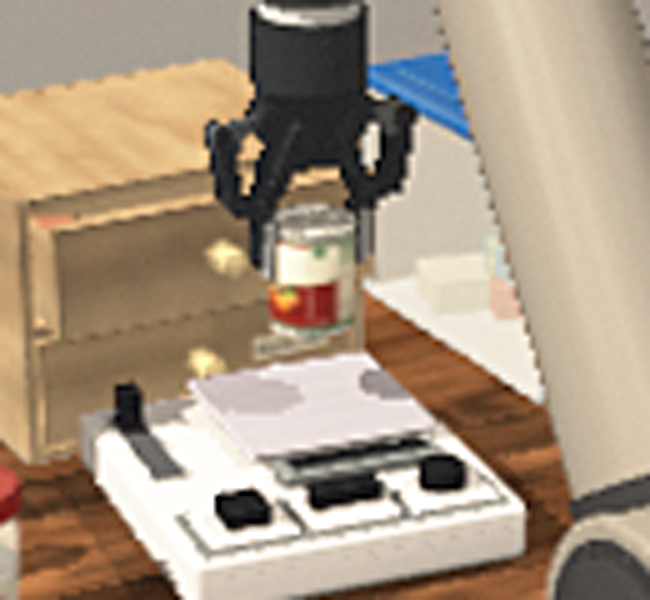

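The tin is upright and centred over the pan, bottom at about (312,330), and the lock is at the rear. I'll lower it gently.

{"method": "play_rows", "body": {"deltas": "0 0 -0.5 0 0 0 -1;0 0 -0.5 0 0 0 -1;0 0 -0.4 0 0 0 -1;0 0 -0.1 0 0 0 -1;0 0 0 0 0 0 -1"}}

```text
time: 16.3
tool_pos: [0.6391, 0.0421, 0.0762]
tcp_rot: [-3.141, -0.003, 3.016]
wrist_force: [-0.5, -1.2, -2.2]
width: 0.0564
grip_force: 33.1
```

{"method": "play_rows", "body": {"deltas": "0 0 -0.06 0 0 0 -1;0 0 0 0 0 0 -1"}}

```text
time: 16.47
tool_pos: [0.6405, 0.0425, 0.0761]
tcp_rot: [3.141, 0.001, 3.017]
wrist_force: [0.1, -0.4, -2.8]
width: 0.0566
grip_force: 33.1
```

{"method": "play_rows", "body": {"deltas": "0 0 -0.05 0 0 0 -1;0 0 0 0 0 0 -1"}}

```text
time: 16.63
tool_pos: [0.6403, 0.0427, 0.0743]
tcp_rot: [3.141, 0.001, 3.017]
wrist_force: [0.0, 0.7, -2.0]
width: 0.0565
grip_force: 33.1
```

{"method": "play_rows", "body": {"deltas": "0 0 -0.1 0 0 0 -1;0 0 0 0 0 0 -1"}}

```text
time: 16.8
tool_pos: [0.6399, 0.0428, 0.0706]
tcp_rot: [3.142, -0.0, 3.017]
wrist_force: [0.3, -0.1, -2.6]
width: 0.057
grip_force: 33.1
```

{"method": "play_rows", "body": {"deltas": "0 0 -0.06 0 0 0 -1;0 0 0 0 0 0 -1"}}

```text
time: 16.97
tool_pos: [0.6399, 0.0428, 0.0688]
tcp_rot: [3.142, -0.001, 3.017]
wrist_force: [-0.2, 0.4, -2.9]
width: 0.0566
grip_force: 33.1
```

{"method": "play_rows", "body": {"deltas": "0 0 -0.04 0 0 0 -1;0 0 0 0 0 0 -1"}}

```text
time: 17.13
tool_pos: [0.64, 0.0427, 0.0677]
tcp_rot: [3.142, -0.0, 3.017]
wrist_force: [0.1, -0.6, -2.9]
width: 0.0569
grip_force: 33.1
```

{"method": "play_rows", "body": {"deltas": "0 0 -0.04 0 0 0 -1;0 0 0 0 0 0 -1"}}

```text
time: 17.3
tool_pos: [0.6402, 0.0427, 0.0668]
tcp_rot: [3.141, 0.0, 3.017]
wrist_force: [0.0, -0.3, -2.4]
width: 0.0565
grip_force: 33.3
```

{"method": "play_rows", "body": {"deltas": "0 0 -0.03 0 0 0 -1;0 0 0 0 0 0 -1"}}

```text
time: 17.47
tool_pos: [0.6403, 0.0427, 0.0667]
tcp_rot: [3.142, 0.001, 3.017]
wrist_force: [-1.9, -0.2, 3.5]
width: 0.0566
grip_force: 33.6
```

In contact with the pan at +3.5 N. I'll release, then rise.

{"method": "play_rows", "body": {"deltas": "0 0 0 0 0 0 0.5;0 0 0 0 0 0 0.7;0 0 0 0 0 0 1;0 0 0 0 0 0 1;0 0 0 0 0 0 1"}}

```text
time: 17.88
tool_pos: [0.6401, 0.0427, 0.0657]
tcp_rot: [3.141, -0.0, 3.017]
wrist_force: [0.3, -0.3, -0.4]
width: 0.0854
grip_force: 0.0
```

{"method": "play_rows", "body": {"deltas": "0 0 0.3 0 0 0 1;0 0 0.6 0 0 0 1;0 0 1 0 0 0 1;0 0 1 0 0 0 1;0 0 0.6 0 0 0 1"}}

```text
time: 18.3
tool_pos: [0.6413, 0.0427, 0.175]
tcp_rot: [3.141, 0.005, 3.017]
wrist_force: [0.1, -0.4, 0.5]
width: 0.0854
grip_force: 0.0
```

Run:
```python
from h import *
s,d=grab('wrist','w7.png');print(s['tool_pos'],s['width'],s['wrist_force'])
s2,d2=grab('scene','s7.png')
p=np.load('scale.npy');c,q=np.cos(p[2]),np.sin(p[2]);Rt=np.array([[c,-q],[q,c]])
P=p[:2]+Rt@(.05,-.03);print('tin top expected px',w2px('w7.png',[*P,.13]))
o=np.zeros((420,800,3),np.uint8);o[:,:560]=d['img'];o[:240,560:]=cv2.resize(d2['img'][160:240,230:310],None,fx=3,fy=3,interpolation=cv2.INTER_CUBIC)
cv2.imwrite('pics/m7.png',o)
```

```text
[0.64127586 0.04268139 0.17504194] 0.08536193692726737 [ 0.08631126 -0.41615231  0.46019707]
tin top expected px [283.98450807 215.52958351]
```

View pics/m7.png

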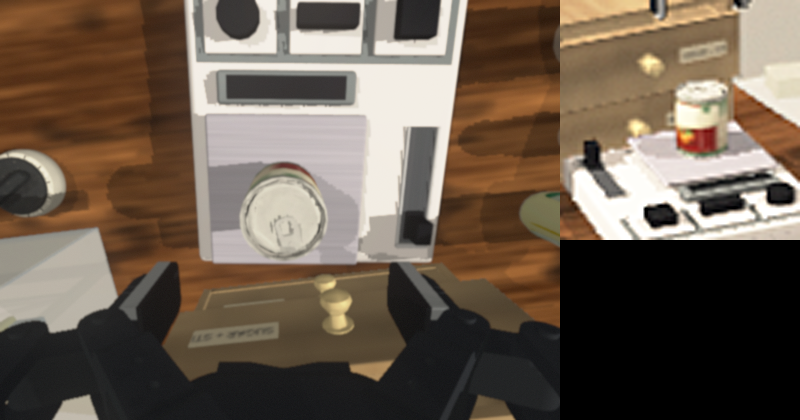

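The tin stands upright and centred: lid at (284,218), expected (284,216). Next is the bar key.

{"method": "play_rows", "body": {"deltas": "-0.88 0.32 0 0 0 0 -1;-0.88 0.32 0 0 0 0 -1;-0.88 0.32 0 0 0 0 -1;-0.88 0.32 0 0 0 0 -1;-0.87 0.3 0 0 0 0 -1"}}

```text
time: 18.82
tool_pos: [0.5064, 0.0905, 0.1701]
tcp_rot: [-3.142, -0.002, 3.017]
wrist_force: [0.0, 0.4, -0.3]
width: 0.0253
grip_force: 0.0
```

{"method": "play_rows", "body": {"deltas": "0 0 -0.3 0 0 0 -1;0 0 -0.8 0 0 0 -1;0 0 -1 0 0 0 -1;0 0 -1 0 0 0 -1;0 0 -0.5 0 0 0 -1"}}

```text
time: 19.23
tool_pos: [0.5064, 0.0899, 0.0592]
tcp_rot: [-3.141, -0.005, 3.017]
wrist_force: [-0.9, 0.4, -0.4]
width: -0.0001
grip_force: 0.0
```

{"method": "play_rows", "body": {"deltas": "0 0 0 0 0 0 -1;0 0 0 0 0 0 -1"}}

```text
time: 19.4
tool_pos: [0.508, 0.09, 0.062]
tcp_rot: [-3.141, -0.002, 3.017]
wrist_force: [0.1, 0.0, 1.0]
width: 0.0004
grip_force: 0.0
```

{"method": "play_rows", "body": {"deltas": "0.04 0 -0.4 0 0 0 -1;0 0 -0.3 0 0 0 -1;0 0 0 0 0 0 -1"}}

```text
time: 19.65
tool_pos: [0.5093, 0.09, 0.0413]
tcp_rot: [-3.142, -0.001, 3.017]
wrist_force: [-1.0, 0.2, -0.3]
width: -0.0002
grip_force: 0.0
```

{"method": "play_rows", "body": {"deltas": "0 0 -0.1 0 0 0 -1;0 0 -0.06 0 0 0 -1;0 0 0 0 0 0 -1"}}

```text
time: 19.9
tool_pos: [0.5102, 0.0901, 0.0375]
tcp_rot: [3.141, 0.001, 3.017]
wrist_force: [0.6, -0.2, 3.2]
width: -0.0001
grip_force: 1.1
```

{"method": "play_rows", "body": {"deltas": "0 0 -0.08 0 0 0 -1;0 0 0 0 0 0 -1"}}

```text
time: 20.07
tool_pos: [0.5102, 0.0901, 0.035]
tcp_rot: [3.141, 0.001, 3.017]
wrist_force: [0.3, 0.4, 3.2]
width: 0.0
grip_force: 1.7
```

{"method": "play_rows", "body": {"deltas": "0 0 -0.06 0 0 0 -1;0 0 0 0 0 0 -1"}}

```text
time: 20.23
tool_pos: [0.5102, 0.0901, 0.0331]
tcp_rot: [3.141, 0.001, 3.017]
wrist_force: [0.5, 0.0, 4.0]
width: 0.0001
grip_force: 2.2
```

{"method": "play_rows", "body": {"deltas": "0 0 -0.08 0 0 0 -1;0 0 0 0 0 0 -1"}}

```text
time: 20.4
tool_pos: [0.5103, 0.0901, 0.0327]
tcp_rot: [3.141, 0.002, 3.017]
wrist_force: [-4.7, -0.1, 22.2]
width: 0.0
grip_force: 10.9
```

{"method": "play_rows", "body": {"deltas": "0 0 0.4 0 0 0 -1;0 0 1 0 0 0 -1;0 0 1 0 0 0 -1;0 0 1 0 0 0 -1;0 0 0 0 0 0 -1"}}

```text
time: 20.82
tool_pos: [0.5125, 0.0903, 0.1376]
tcp_rot: [3.14, 0.009, 3.017]
wrist_force: [1.1, 0.7, 0.2]
width: 0.0002
grip_force: 0.0
```

{"method": "play_rows", "body": {"deltas": "0 0 0 0 0 0 -1;0 0 0 0 0 0 -1;0 0 0 0 0 0 -1"}}

```text
time: 21.07
tool_pos: [0.5085, 0.0901, 0.1309]
tcp_rot: [-3.141, -0.003, 3.017]
wrist_force: [-1.3, 0.4, 0.6]
width: 0.0005
grip_force: 0.0
```

```bash
python3 -c "
from cell import arm
print(arm.close_job())"
```

```text
the job is handed in; nothing more can be done
None
```

I handed the job in at about 21 s: lock pushed to its rear stop, round then square key pressed, tin set upright in the middle of the pan and released, and bar key pressed last; I viewed 11 pictures, one over the limit of 10.

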